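# Find the full gas cartridge by its weight and lock it into the dock

## Task

Two look-alike gas cartridges stand on the desk, one full and one spent: tell them apart by feeling their weight as you lift them just clear. Put the full one foot first into the gas dock, turn it there under light pressure until its notches find the keys and it drops, then press it gently fully home, collar flush on the rubber ring of its rim; stand the spent one upright in the plywood box. Never ram or topple a cartridge, and leave the other things where they are.

Things in the scene. Friction and masses are not known exactly. Their poses are not given: they have to be found in the camera images.
- cartridge_a_mid (a point): cartridge A: plain steel gas cartridge 122 mm tall, standing on its foot. Point on its axis, half-way up: 61 mm above the foot, 47 mm below the middle of the cap. z points up the axis. Outwardly the same as B: one weighs 0.5 to 0.7 kg (full), the other about 0.19 kg (spent); which is which differs from run to run.
- cartridge_b_mid (a point): cartridge B: the same kind as A; point on its axis, half-way up, axes as for A. The charge inside can shift by 2 mm.
- cartridge_a: cartridge A as a whole, origin at the centre of its underside. From the foot up: dark skirt 44 mm across (0 to 34 mm), collar 62 mm across (34 to 40), body 50 mm across (to 78), shoulder, knurled round cap 34 mm across (95 to 122 mm), to be gripped from above.
- cartridge_b: cartridge B as a whole, same sizes. On both, the lower edge of the skirt has four notches 12 mm wide and 17 mm high, on the sides +x, -x, +y, -y of its frame.
- gas_dock: fixed gas dock: round dark foot 96 mm across, aluminium cup 70 mm across with an upright bore 50 mm across, flared near the top; black rubber ring on the rim; brass hose barb on its +x side, gauge on its +y side out to 80 mm and up to 55 mm high, black bleed screw on its -y side. Origin at the centre of its underside, z up.
- dock_mouth (a point): centre of the dock's mouth, on the bore's axis at the rim, 54 mm above the dock's origin. The rim carries a rubber ring that yields by up to 1.5 mm (15 N/mm). A cartridge that is fully home has its collar flat on this ring.
- dock_home (a point): point on the bore's axis, 20 mm above the dock's origin, where the centre of the foot of a cartridge lies when fully home.
- dock_keys (a point): point on the bore's axis at the top of two opposite brass keys, 4.5 mm wide, 12 mm above home. They yield by up to 5 mm (5 N/mm) and sit on a stiff swivel ring; the line through them lies within 0.6 rad of the dock's x axis, either way, not measured. Off the notches the skirt can be turned on them under light pressure; with notches over them (within 0.15 rad) it drops 7 mm onto the valve seat.
- dock_seat (a point): point on the bore's axis at the top of the brass valve seat before it is pushed, 42 mm above the dock's origin. A cartridge that has dropped over the keys rests on it 5 mm short of home. A stiff seal holds the seat: pushing it down takes about 9 N in all, more than any cartridge's weight, and it stays where it is pushed.
- empties_box: fixed open plywood box for spent cartridges, 120 (its x) x 104 (its y) x 42 mm outside, walls and floor 6 mm thick; origin at the centre of its underside.
- solder_spool: bystander: small black and white reel of solder wire, 41 mm across, 22 mm high.
- tape_roll: bystander: roll of white cloth tape, 56 mm across, 32 mm high.
- eyeglass: bystander: black eye loupe, 33 mm across, 30 mm high.
- flux_jar: bystander: jar with a dark red lid, 48 mm across, 60 mm high.
There are look-alikes about, which are no part of the job. Leave any yellow look-alike of the cartridge_a alone.

How it is judged:
At the end, for the whole second after the job is handed in: The full cartridge is fully home in the dock (collar within 2 mm of the rubber ring, axis within 5 mm of the bore's, upright within 0.08 rad); the spent one stands upright (within 0.1 rad), at rest, in the plywood box, which carries a spent cartridge's weight (0.8 to 3.4 N) (((z of cartridge_a_mid in the frame of gas_dock between 0.078 and 0.083 m and horizontal distance between cartridge_a_mid and dock_mouth below 0.005 m and angle between cartridge_a_mid's own z axis and vertical below 0.08 rad and x of cartridge_b_mid in the frame of empties_box between -0.035 and 0.035 m and y of cartridge_b_mid in the frame of empties_box between -0.03 and 0.03 m and angle between cartridge_b_mid's own z axis and vertical below 0.1 rad and height (world z) of cartridge_b_mid below 0.08 m and contact force between cartridge_b and empties_box between 0.8 and 3.4 N and linear speed of cartridge_b below 0.02 m/s) or (z of cartridge_b_mid in the frame of gas_dock between 0.078 and 0.083 m and horizontal distance between cartridge_b_mid and dock_mouth below 0.005 m and angle between cartridge_b_mid's own z axis and vertical below 0.08 rad and x of cartridge_a_mid in the frame of empties_box between -0.035 and 0.035 m and y of cartridge_a_mid in the frame of empties_box between -0.03 and 0.03 m and angle between cartridge_a_mid's own z axis and vertical below 0.1 rad and height (world z) of cartridge_a_mid below 0.08 m and contact force between cartridge_a and empties_box between 0.8 and 3.4 N and linear speed of cartridge_a below 0.02 m/s))); the robot touches nothing.
It fails at once if a cartridge is pressed or rammed against the dock with more than 45 N (contact force between any of cartridge_a, cartridge_b and gas_dock above 45 N).
It fails at once if a cartridge is toppled (leans more than 0.6 rad) (angle between any of cartridge_a_mid, cartridge_b_mid's own z axis and vertical above 0.6 rad).
It fails at once if the solder reel, tape roll, loupe or flux jar is moved by more than 30 mm (distance of any of solder_spool, tape_roll, eyeglass, flux_jar from where it was at the start of the episode above 0.03 m).
It also fails if it takes over 58 s, if anything falls off the work surface, if the arm or the gripper's body presses on something with over 40 N, if the wrist force passes 120 N, or if a joint passes its speed limit or range.

## Robot

A 6-joint arm with a two-finger parallel gripper is mounted at the origin on a cart in front of the work surface, level with it; the furniture and walls round the work are solid. World frame = base frame: x ahead of the robot, y to its left, z up, the work surface at z = 0. Lengths are in m, angles in rad, forces in N, time in s.
With the tool pointing down it reaches from about 0.35 to 0.975 m from the base axis. Payload 4.9 kg.
Tool frame: the origin (TCP) lies on the front face of the gripper's body, between the roots of the fingers; the fingertips stand ctrl.finger_overhang ahead of it and the grasp point (between the pads) lies 54 mm ahead of it (ctrl.finger_overhang is the distance from the TCP to the fingertips, in m); z points along the fingers, y is the line along which they close (so a half turn about z gives the same grasp; the last joint's range is limited). The gripper opens to 85 mm and grips with 20 to 120 N. Pads are 22 mm wide; open, the fingers measure 114 mm over their backs; the gripper's body (76 mm by 85 mm) begins 54 mm behind the grasp point. The pads swing forward as they close: fully open they stand 13 mm farther back than shut.
Start: joints at [1.155, 0.053, 1.613, -0, 1.476, -0.119], TCP at [0.183, 0.598, 0.304] pointing down, gripper open.
Joint ranges: [-3.01, 3.01], [-1.01, 2.22], [0.06, 2.58], [-1.02, 4.17], [0.09, 2.62], [-3.14, 3.14]. Speed limits (rad/s): [2.57, 2.57, 3.14, 3.14, 3.14, 3.14].

## Interface

Orientations are given as a rotation vector (axis times angle).
In Python, from station import ctrl, vision gives the robot as it stands. The module is installed in compiled form; this text tells all that it offers.
- The arm moves only by the tool drive_tool, never from a script. Its argument "rows" is a list of rows, each a list of 2 entries, a list of its own where there are three numbers: the shift along the tool's x, y, z in m, then the turn about the tool's z in rad. A call has 1 to 10 rows; each row shifts and turns the commanded pose from where the row before left it, along the tool's axes as they then stand; what a row does not reach is not made up. A row lasts 1/10 s, in which the tool goes at most 50 mm and 8.59 degrees, less where a joint would pass 70% of its speed; a pose out of reach is approached as far as the arm can. A call with a gripper value outside its range is refused whole. "jaw" is the closure, from 0 (fully open) to 1 (shut), set as the call begins (left out, the last holds). The fingers move at their own pace and stop on an object; "grip_force" is the grip in N (left out, the last holds). Time passes only in rows, so rows that do not move let the fingers close. It gives the time, the measured TCP pose, the force, the opening and the grip force at its end, in the units of the state.
- ctrl.get_obs(): the state, without advancing time (a new reading comes with each control period).
- vision.get_image(name): name is "side" or "top"; returns a dict with "image" (384x512x3 uint8, blue, green, red), "vertical_fov" (degrees; the focal length in pixels is half the picture's height over the tangent of half this angle, whatever the lens; pixels are square), "cx", "cy" (the principal point, pixels), "dist_coeffs" ([k1, k2, p1, p2, k3] as OpenCV has them; the pictures are not rectified), "R" (3x3) and "t" (3): a world point X has camera coordinates R X + t. Camera axes: x right, y down, z forward; pixel columns grow to the right and rows downward; lengths in m; the calibration is good to about 2 mm. A picture is of the moment at which its call begins. There is no depth.
- ctrl.finish_job(): hands the job in; it is judged then, once.
The state is a dict: "t": time; "q": joint angles; "dq": joint speeds; "effort": joint torques, N m; "tool_pos": TCP position; "tool_rot": TCP orientation; "contact_force": force on the tool from outside, world axes, zero at the start; "wrist_torque": the same for the moment, N m; "opening": finger opening in m; "grip_force": force on a finger pad.
Only numpy, scipy, OpenCV 4.12 (cv2) and the standard library are available. Lean on these libraries where they do the work, as an engineer would, in place of code of your own. Each camera call takes 0.05 s, during which the arm holds its last target. There are 200 camera calls.

## Working session

There is one attempt and no reset: what is moved stays moved. The work goes in short steps, Python scripts to look and compute and a tool call to move; the robot and the scene stay as the last step left them, time stands still between calls to the robot, and variables do not carry over. Pictures are saved under pics/ and viewed, at most 10 in all, crops included, and the job is handed in when it is done.

Besides the shell and the picture viewer there is one more tool, called after "Emit:" by a JSON object that holds its "name" and its "arguments", one argument or row to a line. drive_tool: Moves the arm, as the interface text tells. Its arguments: {"type":"object","properties":{"rows":{"type":"array","items":{"type":"array"}},"jaw":{"type":"number"},"grip_force":{"type":"number"}},"required":["rows"]}

```bash
mkdir -p pics
cat > h.py <<'E'
import numpy as np, cv2
from station import ctrl, vision
def snap(n,f=None):
    d=vision.get_image(n)
    if f: cv2.imwrite('pics/'+f,d['image'])
    return d
def K(d):
    f=d['image'].shape[0]/2/np.tan(np.radians(d['vertical_fov'])/2)
    return np.array([[f,0,d['cx']],[0,f,d['cy']],[0,0,1]])
def ray(d,uv):
    p=cv2.undistortPoints(np.array([[uv]],float),K(d),np.array(d['dist_coeffs'],float))[0,0]
    R=np.array(d['R']);t=np.array(d['t'])
    return -R.T@t, R.T@np.array([p[0],p[1],1])
def onz(d,uv,z):
    c,r=ray(d,uv); return c+r*(z-c[2])/r[2]
def proj(d,X):
    R=np.array(d['R']);t=np.array(d['t'])
    return cv2.projectPoints(np.array([X],float),cv2.Rodrigues(R)[0],t,K(d),np.array(d['dist_coeffs'],float))[0][0,0]
E
python3 - <<'E'
from h import *
for n in('top','side'):
    d=snap(n,n+'0.png'); big=cv2.resize(d['image'],(800,600),interpolation=cv2.INTER_CUBIC); cv2.imwrite(f'pics/{n}0b.png',big)
    print(n,(-np.array(d['R']).T@d['t']).round(3),d['vertical_fov'],np.array(d['R'])[2].round(2))
o=ctrl.get_obs();print(o,ctrl.finger_overhang)
E
```

```text
top [0.262 0.047 1.088] 43.431426059974655 [ 0.27  0.13 -0.95]
side [ 0.187 -0.585  0.604] 44.45051731302435 [ 0.37  0.77 -0.52]
{'t': 0.1, 'q': array([ 1.15501109e+00,  5.33085384e-02,  1.61420427e+00, -8.84265834e-06,
        1.47600696e+00, -1.19004081e-01]), 'dq': array([-0.00114687, -0.00235598, -0.00344612, -0.00010263, -0.00015182,
       -0.00150942]), 'effort': array([-9.16715271e-05, -3.94903672e+01, -3.71362853e+01, -1.25310066e-04,
        3.90861591e-03, -6.75227767e-06]), 'tool_pos': array([0.18259911, 0.5972635 , 0.30274644]), 'tool_rot': array([-4.64398217e-01, -3.10657117e+00,  2.92271922e-03]), 'contact_force': array([-0.65368918,  1.21389502,  0.57097449]), 'wrist_torque': array([-0.0110079 ,  0.00084729, -0.00982148]), 'grip_force': 0.0, 'opening': 0.08528507655535268} 0.0726
```

View pics/top0b.png

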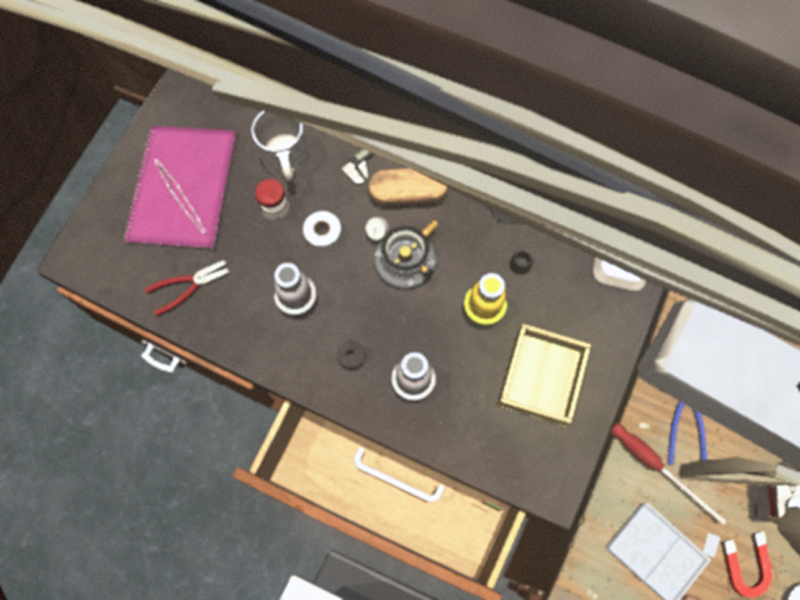

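View pics/side0b.png

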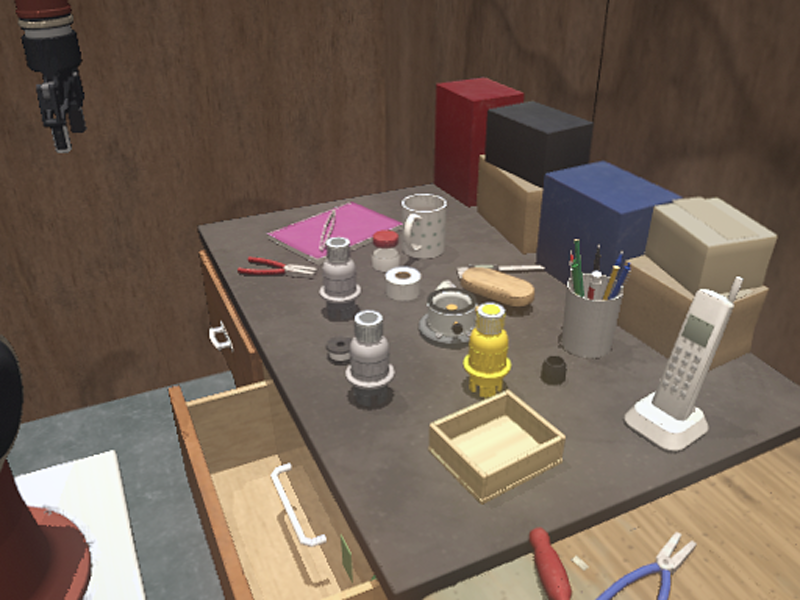

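The top view (800x600) shows cartridge caps near (288,270) and (414,362), the dock at (405,250), the box at (545,373), and the yellow decoy at (490,285). The side view shows the same things, with caps at (338,244) and (369,318). I'll take a closer crop of both.

Run:
```python
from h import *
im=cv2.imread('pics/top0.png')
c=cv2.resize(im[130:280,160:360],(800,600),interpolation=cv2.INTER_CUBIC);cv2.imwrite('pics/tc.png',c)
im=cv2.imread('pics/side0.png')
c=cv2.resize(im[145:325,190:370+60],(800,600),interpolation=cv2.INTER_CUBIC);cv2.imwrite('pics/sc.png',c)
```

```text
(no output)
```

View pics/tc.png

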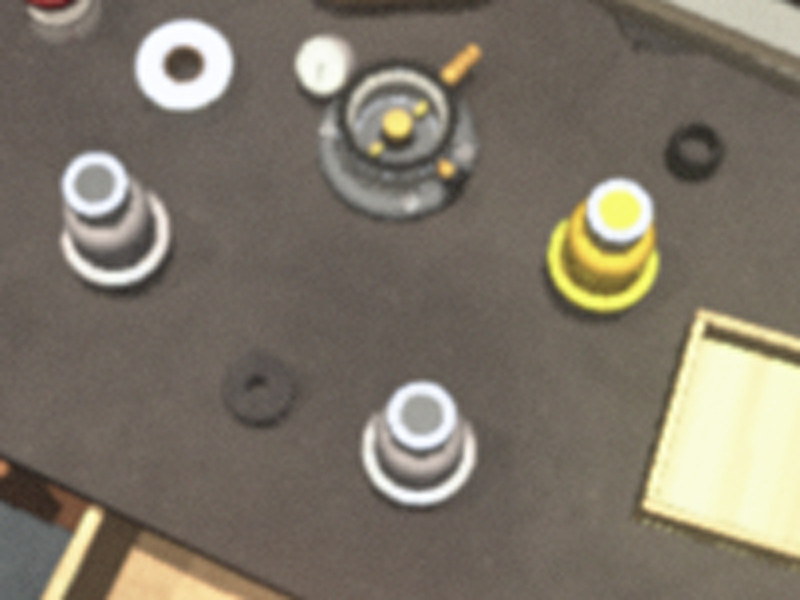

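View pics/sc.png

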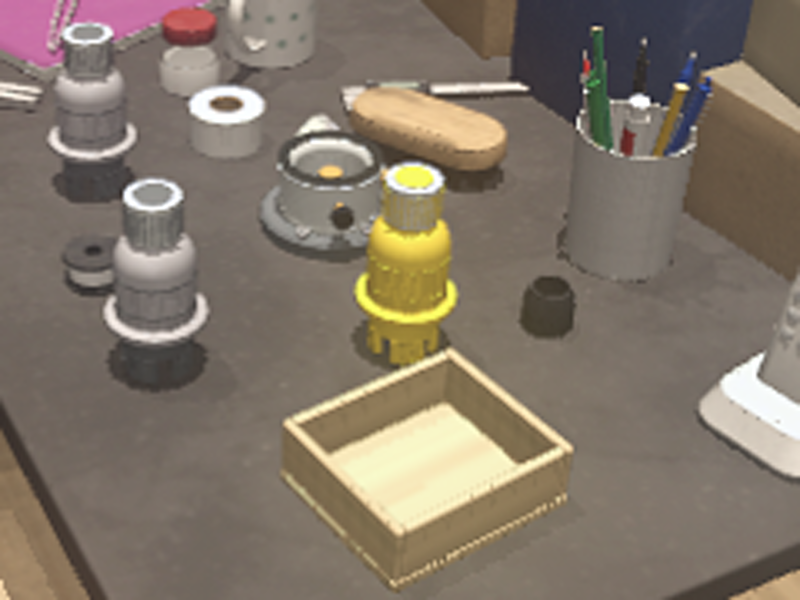

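The top crop shows cap A at (95,184), cap B at (421,415) and the dock rim centred at (397,122), with brass keys at (376,149) and (421,108) and the seat at (397,124). The box starts at (700,315). The side crop shows caps at (88,34) and (153,193), the rim at (330,158) and the box rim corners. Next I'll triangulate these.

```bash
cat >> h.py <<'E'
T=lambda x,y:((x+.5)/4-.5+160,(y+.5)/4-.5+130)
S=lambda x,y:((x+.5)*.3-.5+190,(y+.5)*.3-.5+145)
B=lambda x,y:((x+.5)*.64-.5,(y+.5)*.64-.5)
def tri(d1,u1,d2,u2):
    c1,r1=ray(d1,u1);c2,r2=ray(d2,u2)
    s=np.linalg.lstsq(np.c_[r1,-r2],c2-c1,rcond=None)[0]
    a,b=c1+s[0]*r1,c2+s[1]*r2
    return (a+b)/2,np.linalg.norm(a-b)
E
python3 - <<'E'
from h import *
t=snap('top');s=snap('side')
for n,u,v in(('A',(95,184),(88,34)),('B',(421,415),(153,193)),('rim',(397,119),(330,157)),('yel',(619,211),(415,179))):
    z={'rim':.054}.get(n,.122)
    X,e=tri(t,T(*u),s,S(*v)); print(n,X.round(4),'gap',e.round(4),onz(t,T(*u),z).round(4),onz(s,S(*v),z).round(4))
for n,u,z in(('collA',(116,234),.040),('collB',(419,452),.040),('key1',(376,149),.032),('key2',(421,108),.032),('seat',(397,124),.042),('gauge',(323,66),.05),('barb',(476,52),.03),('screw',(447,168),.03),('foot',(398,155),.003),('spool',(259,388),.022),('tape',(185,64),.032),('loupe',(694,152),.03)):
    print(n,onz(t,T(*u),z).round(4))
print('jar',onz(t,B(269,191),.06))
im=t['image'];hsv=cv2.cvtColor(im,cv2.COLOR_BGR2HSV)
m=cv2.inRange(hsv,(15,40,120),(35,190,255));m[:, :315]=0;m[:205]=0;m[275:]=0;m[:,385:]=0
c=max(cv2.findContours(m,0,1)[0],key=cv2.contourArea)
q=cv2.boxPoints(cv2.minAreaRect(c));print('boxtop px',q.round(1).tolist());P=np.array([onz(t,x,.042) for x in q]);print(P.round(4),P.mean(0),np.linalg.norm(np.roll(P,1,0)-P,axis=1))
# side-view rim corners of box
C=[onz(s,S(*p),.042) for p in((285,424),(449,352),(572,450),(401,535))];print(np.round(C,4),np.mean(C,0));C=np.array(C);print(np.linalg.norm(np.roll(C,1,0)-C,axis=1))
E
```

```text
A [0.51   0.3344 0.12  ] gap 0.0025 [0.5082 0.3341 0.122 ] [0.5099 0.3306 0.122 ]
B [0.4699 0.1233 0.122 ] gap 0.0029 [0.4685 0.1237 0.122 ] [0.4714 0.1233 0.122 ]
rim [0.6369 0.2146 0.0538] gap 0.0036 [0.635  0.2151 0.054 ] [0.6388 0.2145 0.054 ]
yel [0.6158 0.0747 0.1204] gap 0.0033 [0.6136 0.0752 0.122 ] [0.6163 0.0727 0.122 ]
collA [0.5073 0.3332 0.04  ]
collB [0.4665 0.1223 0.04  ]
key1 [0.6206 0.2218 0.032 ]
key2 [0.6553 0.2089 0.032 ]
seat [0.6365 0.2157 0.042 ]
gauge [0.6481 0.269  0.05  ]
barb [0.7027 0.1947 0.03  ]
screw [0.6283 0.1795 0.03  ]
foot [0.6326 0.213  0.003 ]
spool [0.4647 0.2215 0.022 ]
tape [0.621  0.3478 0.032 ]
loupe [0.6999 0.0522 0.03  ]
jar [0.63140458 0.44102308 0.06      ]
boxtop px [[315.0, 205.0], [384.0, 205.0], [384.0, 274.0], [315.0, 274.0]]
[[ 0.5935  0.055   0.042 ]
 [ 0.6613 -0.0894  0.042 ]
 [ 0.5133 -0.1468  0.042 ]
 [ 0.4496 -0.0073  0.042 ]] [ 0.55442736 -0.0471451   0.042     ] [0.1567071  0.15956423 0.15875636 0.15340827]
[[ 0.4927 -0.0066  0.042 ]
 [ 0.6073  0.0093  0.042 ]
 [ 0.622  -0.0915  0.042 ]
 [ 0.507  -0.1066  0.042 ]] [ 0.55722866 -0.04884315  0.042     ]
[0.10110767 0.11568169 0.10180325 0.11598789]
```

Run:
```python
from h import *
im=cv2.imread('pics/side0.png')
o=[]
for x,y in((88,165),(157,350)):
    u,v=map(int,S(x,y)); c=im[v-22:v+16,u-22:u+22].astype(float)
    c=np.clip((c/110.)**.6*255,0,255).astype(np.uint8)
    o.append(cv2.resize(c,(396,342),interpolation=cv2.INTER_CUBIC)); print(u,v)
cv2.imwrite('pics/skirts.png',np.hstack(o))
```

```text
216 194
236 249
```

View pics/skirts.png

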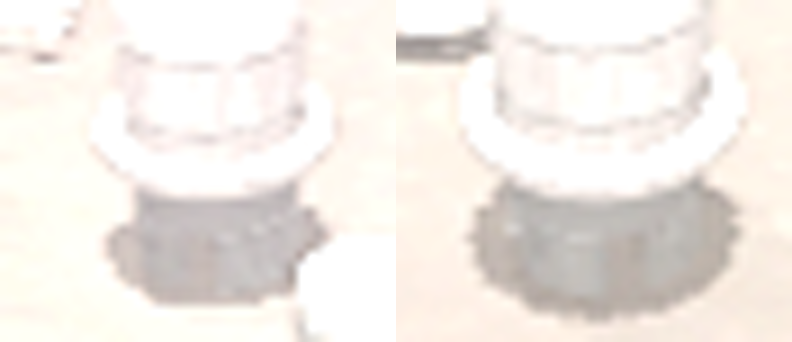

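Emit:
{"name": "drive_tool", "arguments": {
  "rows": [
    [[0, 0, 0.04], -0.149],
    [[0, 0, 0.04], -0.149],
    [[-0.036, -0.029, 0], 0],
    [[-0.036, -0.029, 0], 0],
    [[-0.036, -0.029, 0], 0],
    [[-0.036, -0.029, 0], 0],
    [[-0.036, -0.029, 0], 0],
    [[-0.036, -0.029, 0], 0],
    [[-0.036, -0.029, 0], 0],
    [[-0.036, -0.029, 0], 0]
  ],
  "jaw": 0.0,
  "grip_force": 40
}}

```text
t: 1.2
tool_pos: [0.4722, 0.3646, 0.2238]
tool_rot: [0.002, -3.141, -0.0]
contact_force: [0.7, 0.9, -0.9]
opening: 0.086
grip_force: 0.0
```

The enhanced crop faintly shows a brownish notch on A at x≈200, left of its skirt centre at 218. On B it is at x≈627, right of centre 609. So A needs about -0.2 rad of tool turn to meet the keys, and B about +0.17 rad.

Emit:
{"name": "drive_tool", "arguments": {
  "rows": [
    [[-0.038, -0.031, 0], 0],
    [[0, 0, 0.028], 0],
    [[0, 0, 0.02], 0],
    [[0, 0, 0.008], 0],
    [[0, 0, 0], 0]
  ]
}}

```text
t: 1.7
tool_pos: [0.5081, 0.3347, 0.1661]
tool_rot: [0.002, -3.138, 0.002]
contact_force: [0.7, 0.2, -0.6]
opening: 0.0851
grip_force: 0.0
```

Emit:
{"name": "drive_tool", "arguments": {
  "rows": [
    [[0, 0, 0], 0],
    [[0, 0, 0], 0],
    [[0, 0, 0], 0],
    [[0, 0, 0], 0],
    [[0, 0, 0], 0],
    [[0, 0, 0], 0],
    [[0, 0, 0], 0],
    [[0, 0, 0], 0]
  ],
  "jaw": 0.62,
  "grip_force": 40
}}

```text
t: 2.5
tool_pos: [0.5097, 0.3353, 0.1692]
tool_rot: [-0.002, 3.14, 0.001]
contact_force: [-1.1, -1.2, 5.9]
opening: 0.0334
grip_force: 29.6
```

Emit:
{"name": "drive_tool", "arguments": {
  "rows": [
    [[0, 0, 0], 0],
    [[0, 0, 0], 0],
    [[0, 0, -0.004], 0],
    [[0, 0, -0.004], 0],
    [[0, 0, -0.004], 0],
    [[0, 0, -0.003], 0],
    [[0, 0, 0], 0],
    [[0, 0, 0], 0],
    [[0, 0, 0], 0],
    [[0, 0, 0], 0]
  ],
  "jaw": 0.8,
  "grip_force": 60
}}

```text
t: 3.5
tool_pos: [0.509, 0.335, 0.1826]
tool_rot: [0.002, -3.141, 0.0]
contact_force: [-0.3, -0.3, -6.4]
opening: 0.0327
grip_force: 59.9
```

Run:
```python
from h import *
F=[]
for i in range(8):
    vision.get_image('side');o=ctrl.get_obs();F.append(o['contact_force'])
print(np.mean(F,0),np.std(F,0),o['t'],o['tool_pos'],o['opening'],o['grip_force'],o['wrist_torque'],o['q'])
snap('side','lift.png')
im=cv2.imread('pics/lift.png')
u,v=216,190;c=im[v-45:v+22,u-42:u+42].astype(float)
cv2.imwrite('pics/liftc.png',cv2.resize(np.clip((c/150.)**.7*255,0,255).astype(np.uint8),(672,536),interpolation=cv2.INTER_CUBIC))
```

```text
[-0.04030503 -0.19070047 -5.7618624 ] [0.45435697 0.50292409 0.34468655] 3.9 [0.50909487 0.33504559 0.18289309] 0.0319935606577585 59.8775839805603 [-0.02016329  0.01544782  0.00812982] [ 4.60012741e-01  1.18743388e-01  1.75194624e+00 -4.92554753e-06
  1.27090871e+00 -1.11195911e+00]
```

View pics/liftc.png

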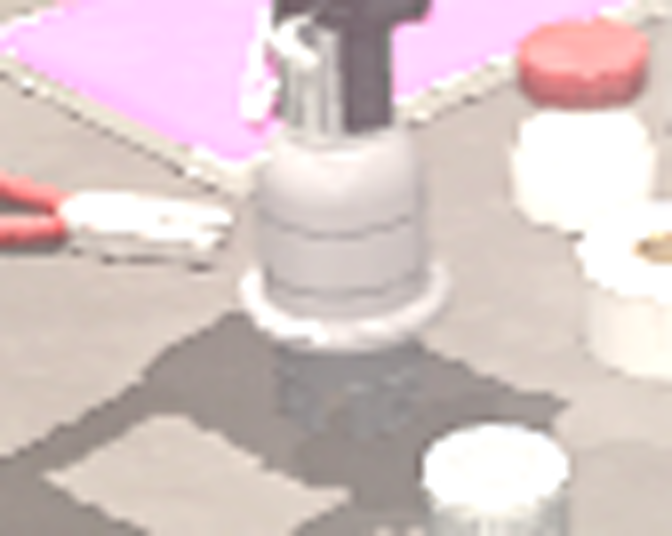

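It weighs about 5.8 N (≈0.58 kg), so A is the full cartridge. The crop shows it hanging upright and just clear of the desk, with a notch at x≈338 against a skirt centre of 346. Next I carry it over the dock, pre-turned by -0.15.

Emit:
{"name": "drive_tool", "arguments": {
  "rows": [
    [[0, 0, -0.03], 0],
    [[0, 0, -0.03], 0],
    [[-0.032, -0.03, 0], -0.05],
    [[-0.032, -0.03, 0], -0.05],
    [[-0.032, -0.03, 0], -0.05],
    [[-0.032, -0.03, 0], 0],
    [[0, 0, 0], 0],
    [[0, 0, 0], 0],
    [[0, 0, 0], 0]
  ]
}}

```text
t: 4.85
tool_pos: [0.645, 0.2257, 0.2425]
tool_rot: [0.238, -3.131, -0.0]
contact_force: [-0.6, 1.0, -5.5]
opening: 0.0319
grip_force: 61.5
```

Run:
```python
from h import *
o=ctrl.get_obs();print(o['t'],o['tool_pos'],o['contact_force'],o['tool_rot'])
t=snap('top','td.png');s=snap('side','sd.png')
u,v=map(int,proj(s,[.637,.215,.09]));print(u,v);c=s['image'][v-40:v+40,u-50:u+50]
a=cv2.resize(c,(400,320),interpolation=cv2.INTER_CUBIC)
u,v=map(int,proj(t,[.637,.215,.09]));print(u,v);c=t['image'][v-40:v+40,u-50:u+50]
cv2.imwrite('pics/dk.png',np.hstack([a,cv2.resize(c,(400,320),interpolation=cv2.INTER_CUBIC)]))
```

```text
4.85 [0.64502649 0.2257362  0.24247717] [-0.60808879  1.01788568 -5.51323922] [ 2.37768163e-01 -3.13144317e+00 -4.05726053e-04]
288 178
259 152
```

View pics/dk.png

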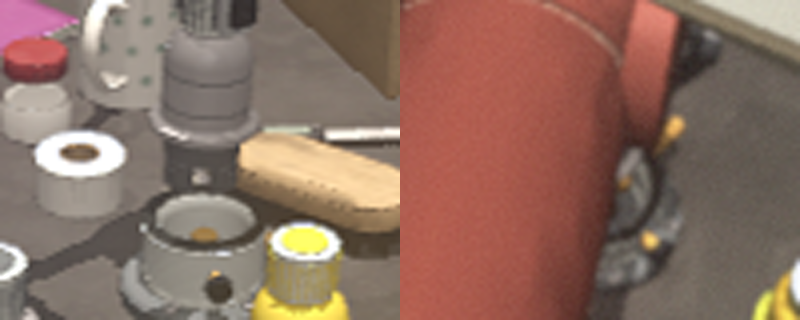

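The left (side) panel shows the skirt spanning x 163–238 with a notch near x=200, facing the camera. The dock rim is below it at (205,215). The cartridge sits a bit beyond the bore axis because the turn tilted the tool axes, so I'll correct sideways and then lower.

Emit:
{"name": "drive_tool", "arguments": {
  "rows": [
    [[0.0096, -0.0098, 0], 0],
    [[0, 0, 0], 0],
    [[0, 0, 0.012], 0],
    [[0, 0, 0.01], 0],
    [[0, 0, 0], 0],
    [[0, 0, 0], 0]
  ]
}}

```text
t: 5.55
tool_pos: [0.6374, 0.2142, 0.22]
tool_rot: [0.237, -3.131, 0.0]
contact_force: [1.1, 0.9, -5.8]
opening: 0.0326
grip_force: 61.8
```

Emit:
{"name": "drive_tool", "arguments": {
  "rows": [
    [[0, 0, 0.005], 0],
    [[0, 0, 0.005], 0],
    [[0, 0, 0.004], 0],
    [[0, 0, 0.002], 0],
    [[0, 0, 0], 0],
    [[0, 0, 0], 0]
  ]
}}

```text
t: 6.15
tool_pos: [0.6411, 0.2149, 0.2122]
tool_rot: [-0.236, 3.121, 0.002]
contact_force: [1.3, 1.1, 12.7]
opening: 0.0323
grip_force: 63.8
```

Emit:
{"name": "drive_tool", "arguments": {
  "rows": [
    [[0, 0, -0.008], 0],
    [[0, 0, -0.006], 0],
    [[-0.004, -0.001, 0], 0],
    [[0, 0, 0], 0],
    [[0, 0, 0], 0]
  ]
}}

```text
t: 6.65
tool_pos: [0.6413, 0.2135, 0.2175]
tool_rot: [0.237, -3.13, 0.001]
contact_force: [-1.0, -0.3, -5.3]
opening: 0.0325
grip_force: 61.7
```

Run:
```python
from h import *
o=ctrl.get_obs();print(o['t'],o['tool_pos'],o['contact_force'],o['tool_rot'])
s=snap('side','sd2.png')
p=o['tool_pos']
u,v=map(int,proj(s,[.637,.215,.07]));print(u,v);c=s['image'][v-30:v+30,u-40:u+40]
a=cv2.resize(c,(800,600),interpolation=cv2.INTER_CUBIC)
cv2.imwrite('pics/dk2.png',a)
f=lambda X:((proj(s,X)-[u-40,v-30]+.5)*10).round().tolist()
z=p[2]-.1685
print('collar exp',f([p[0],p[1],z+.040]),'foot',f([p[0],p[1],z]),'rim exp',f([.637,.2146,.054]))
```

```text
6.65 [0.64126406 0.21353805 0.21750386] [-1.02772621 -0.25156424 -5.2896655 ] [ 2.36880428e-01 -3.13023612e+00  8.07178238e-04]
288 185
collar exp [429.0, 238.0] foot [422.0, 391.0] rim exp [404.0, 374.0]
```

View pics/dk2.png

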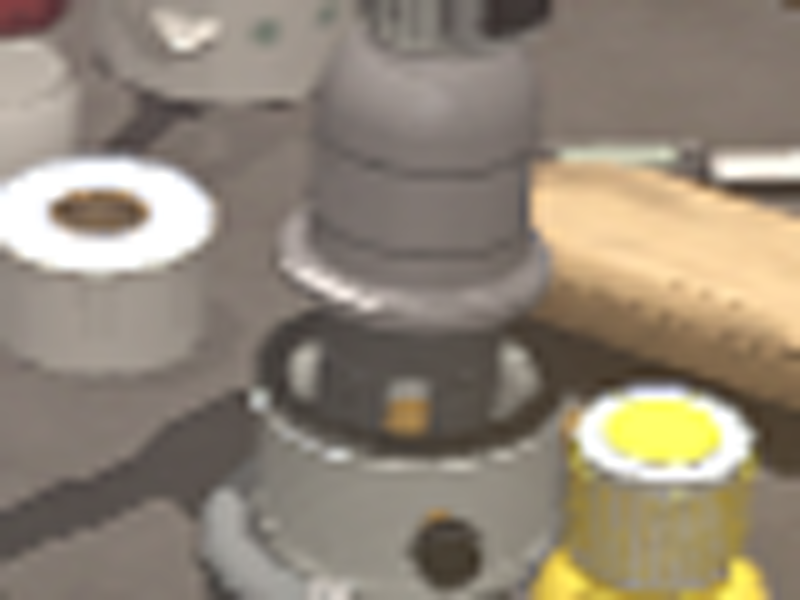

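The crop shows the notch at (408,405), centred on the skirt (323–497), so it faces the camera. The rim is centred at x≈410, level with the skirt, so the image-horizontal offset is now right. The key line needs about -0.15 more tool turn. I turn by that and lower again in small steps.

Emit:
{"name": "drive_tool", "arguments": {
  "rows": [
    [[0, 0, 0.002], -0.075],
    [[0, 0, 0.002], -0.075],
    [[0, 0, 0.002], 0],
    [[0, 0, 0.002], 0],
    [[0, 0, 0], 0],
    [[0, 0, 0], 0]
  ]
}}

```text
t: 7.3
tool_pos: [0.6424, 0.2141, 0.2127]
tool_rot: [-0.47, 3.104, 0.001]
contact_force: [0.1, -0.4, 4.6]
opening: 0.0324
grip_force: 62.7
```

Emit:
{"name": "drive_tool", "arguments": {
  "rows": [
    [[0, 0, -0.004], 0],
    [[-0.0024, 0.0019, 0], 0],
    [[0, 0, 0.003], 0],
    [[0, 0, 0.002], 0],
    [[0, 0, 0.002], 0],
    [[0, 0, 0], 0],
    [[0, 0, 0], 0]
  ],
  "grip_force": 35
}}

```text
t: 8.0
tool_pos: [0.6433, 0.2162, 0.2075]
tool_rot: [0.471, -3.105, 0.0]
contact_force: [0.1, -0.4, -5.3]
opening: 0.0321
grip_force: 61.7
```

Emit:
{"name": "drive_tool", "arguments": {
  "rows": [
    [[0, 0, 0.002], 0],
    [[0, 0, 0.002], 0],
    [[0, 0, 0.002], 0],
    [[0, 0, 0], 0],
    [[0, 0, 0], 0]
  ]
}}

```text
t: 8.5
tool_pos: [0.6434, 0.2163, 0.2017]
tool_rot: [0.471, -3.106, 0.0]
contact_force: [-0.4, 0.4, -5.1]
opening: 0.0325
grip_force: 61.7
```

Emit:
{"name": "drive_tool", "arguments": {
  "rows": [
    [[0, 0, 0.002], 0],
    [[0, 0, 0.001], 0],
    [[0, 0, 0], 0],
    [[0, 0, 0], 0],
    [[0, 0, 0], 0]
  ]
}}

```text
t: 9.0
tool_pos: [0.6435, 0.2163, 0.1989]
tool_rot: [-0.471, 3.106, -0.0]
contact_force: [-0.3, 1.0, -5.7]
opening: 0.0322
grip_force: 61.7
```

Emit:
{"name": "drive_tool", "arguments": {
  "rows": [
    [[0, 0, 0.001], 0],
    [[0, 0, 0.001], 0],
    [[0, 0, 0], 0],
    [[0, 0, 0], 0],
    [[0, 0, 0], 0]
  ]
}}

```text
t: 9.5
tool_pos: [0.6435, 0.2163, 0.1969]
tool_rot: [-0.471, 3.106, -0.0]
contact_force: [0.6, 0.3, -4.8]
opening: 0.0324
grip_force: 61.7
```

Emit:
{"name": "drive_tool", "arguments": {
  "rows": [
    [[0, 0, 0.001], 0],
    [[0, 0, 0.001], 0],
    [[0, 0, 0.001], 0],
    [[0, 0, 0], 0],
    [[0, 0, 0], 0]
  ]
}}

```text
t: 10.0
tool_pos: [0.6437, 0.2164, 0.1945]
tool_rot: [-0.471, 3.105, 0.0]
contact_force: [-0.9, 0.3, -2.1]
opening: 0.0324
grip_force: 62.1
```

Run:
```python
from h import *
s=snap('side','sd3.png')
u,v=288,185;c=s['image'][v-30:v+30,u-40:u+40]
cv2.imwrite('pics/dk3.png',cv2.resize(c,(800,600),interpolation=cv2.INTER_CUBIC))
```

```text
(no output)
```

View pics/dk3.png

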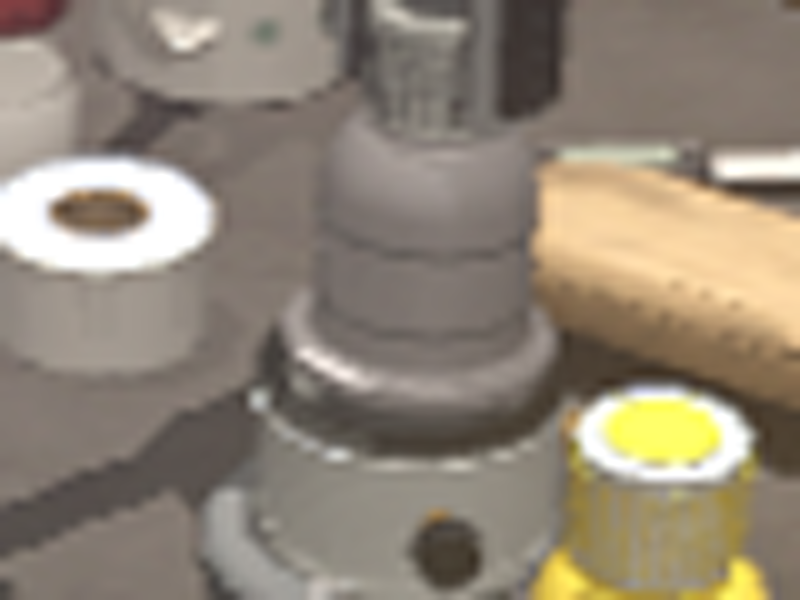

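The crop shows the collar's lower front edge at about y=415 and the rim front at about 455. The gap is roughly 5–10 mm, so the cartridge is well inside the bore. Next I feel whether it rests on the seat or the keys.

Emit:
{"name": "drive_tool", "arguments": {
  "rows": [
    [[0, 0, 0.001], 0],
    [[0, 0, 0], 0],
    [[0, 0, 0], 0]
  ]
}}

```text
t: 10.35
tool_pos: [0.644, 0.2164, 0.1942]
tool_rot: [-0.471, 3.104, 0.0]
contact_force: [-0.7, -0.0, 3.0]
opening: 0.0322
grip_force: 62.6
```

Emit:
{"name": "drive_tool", "arguments": {
  "rows": [
    [[0, 0, 0.001], 0],
    [[0, 0, 0], 0],
    [[0, 0, 0], 0]
  ]
}}

```text
t: 10.65
tool_pos: [0.6437, 0.2164, 0.1922]
tool_rot: [-0.471, 3.105, 0.0]
contact_force: [-0.8, -0.9, 3.3]
opening: 0.0324
grip_force: 62.6
```

Contact force settled at about 9 N while it slid down 2 mm. That is the seat, so the notches are over the keys. I keep pressing gently.

Emit:
{"name": "drive_tool", "arguments": {
  "rows": [
    [[0, 0, 0.001], 0],
    [[0, 0, 0.001], 0],
    [[0, 0, 0], 0],
    [[0, 0, 0], 0]
  ]
}}

```text
t: 11.05
tool_pos: [0.6436, 0.2164, 0.1903]
tool_rot: [-0.471, 3.106, -0.0]
contact_force: [-1.4, -0.3, 4.9]
opening: 0.0322
grip_force: 62.8
```

Emit:
{"name": "drive_tool", "arguments": {
  "rows": [
    [[0, 0, 0.001], 0],
    [[0, 0, 0.0005], 0],
    [[0, 0, 0], 0],
    [[0, 0, 0], 0]
  ]
}}

```text
t: 11.45
tool_pos: [0.6439, 0.2164, 0.1901]
tool_rot: [-0.471, 3.105, 0.0]
contact_force: [-3.6, -0.6, 9.1]
opening: 0.0323
grip_force: 63.0
```

Emit:
{"name": "drive_tool", "arguments": {
  "rows": [
    [[0.002, 0, 0], 0],
    [[0.002, 0, 0], 0],
    [[0, 0, 0], 0],
    [[0, 0, 0], 0]
  ]
}}

```text
t: 11.85
tool_pos: [0.641, 0.2155, 0.1898]
tool_rot: [-0.471, 3.101, 0.001]
contact_force: [2.1, 0.6, 6.0]
opening: 0.0324
grip_force: 62.9
```

Emit:
{"name": "drive_tool", "arguments": {
  "rows": [
    [[0, 0, 0.001], 0],
    [[0, 0, 0], 0],
    [[0, 0, 0], 0]
  ]
}}

```text
t: 12.15
tool_pos: [0.6411, 0.2155, 0.1894]
tool_rot: [-0.471, 3.101, 0.001]
contact_force: [1.0, 0.1, 8.2]
opening: 0.032
grip_force: 63.1
```

Emit:
{"name": "drive_tool", "arguments": {
  "rows": [
    [[0, 0, 0.001], 0],
    [[0, 0, 0.001], 0],
    [[0, 0, 0], 0],
    [[0, 0, 0], 0]
  ]
}}

```text
t: 12.55
tool_pos: [0.6413, 0.2156, 0.189]
tool_rot: [-0.471, 3.101, 0.001]
contact_force: [-2.4, 0.6, 13.8]
opening: 0.0324
grip_force: 63.7
```

Emit:
{"name": "drive_tool", "arguments": {
  "rows": [
    [[0.001, 0, 0.001], 0],
    [[0.001, 0, 0.001], 0],
    [[0, 0, 0], 0],
    [[0, 0, 0], 0]
  ]
}}

```text
t: 12.95
tool_pos: [0.6404, 0.2153, 0.1885]
tool_rot: [-0.47, 3.097, 0.002]
contact_force: [-1.6, 0.4, 16.1]
opening: 0.0323
grip_force: 64.0
```

Run:
```python
from h import *
o=ctrl.get_obs();print(o['t'],o['tool_pos'],o['contact_force'],o['tool_rot'],o['wrist_torque'])
s=snap('side','sd4.png')
u,v=288,185;c=s['image'][v-45:v+15,u-40:u+40]
# numeric: vertical gradient profile at collar centre/edges
g=cv2.cvtColor(s['image'],cv2.COLOR_BGR2GRAY)
for x in range(276,304,3): print(x,g[160:196,x].tolist())
```

```text
12.95 [0.64038968 0.21528841 0.18850428] [-1.55198447  0.41728924 16.12857375] [-4.69944726e-01  3.09732276e+00  1.63602996e-03] [ 0.24577115 -0.18914001  0.00072212]
276 [155, 153, 153, 155, 151, 89, 117, 116, 114, 121, 123, 124, 122, 122, 121, 118, 118, 117, 119, 120, 122, 118, 116, 126, 124, 124, 123, 117, 116, 138, 141, 125, 114, 83, 72, 75]
279 [126, 129, 153, 148, 104, 116, 116, 116, 115, 118, 122, 123, 118, 116, 114, 112, 108, 107, 101, 102, 102, 110, 107, 108, 107, 106, 116, 106, 89, 98, 114, 145, 159, 163, 142, 109]
282 [66, 68, 67, 69, 69, 88, 105, 105, 115, 132, 144, 144, 142, 140, 138, 134, 129, 123, 115, 113, 113, 100, 103, 113, 113, 112, 113, 113, 111, 101, 107, 111, 110, 131, 174, 158]
285 [126, 118, 106, 108, 110, 109, 104, 96, 97, 103, 112, 125, 150, 158, 152, 148, 143, 135, 127, 119, 115, 115, 106, 102, 117, 117, 115, 116, 115, 115, 108, 107, 116, 114, 131, 171]
288 [173, 134, 122, 119, 120, 119, 116, 114, 129, 130, 133, 132, 134, 151, 161, 156, 152, 146, 138, 128, 118, 119, 117, 100, 120, 119, 119, 119, 119, 119, 117, 100, 120, 118, 121, 153]
291 [180, 165, 146, 12
[... 166 characters left out ...]
 [104, 104, 105, 105, 106, 106, 108, 115, 114, 113, 112, 116, 141, 150, 145, 141, 139, 133, 128, 123, 119, 120, 118, 97, 119, 118, 117, 117, 117, 117, 114, 98, 115, 114, 126, 157]
297 [60, 61, 61, 61, 63, 63, 63, 57, 57, 69, 111, 126, 142, 140, 137, 135, 132, 127, 122, 117, 116, 114, 97, 113, 114, 114, 114, 113, 114, 111, 95, 111, 110, 120, 143, 143]
300 [60, 58, 58, 59, 59, 59, 63, 59, 64, 109, 103, 119, 167, 144, 110, 110, 106, 102, 100, 99, 108, 102, 103, 105, 102, 101, 101, 116, 117, 116, 117, 127, 140, 143, 136, 113]
303 [92, 93, 107, 107, 106, 106, 107, 112, 124, 134, 127, 157, 174, 189, 214, 215, 214, 216, 217, 204, 186, 170, 145, 128, 110, 101, 97, 79, 64, 83, 84, 91, 87, 74, 62, 66]
```

Emit:
{"name": "drive_tool", "arguments": {
  "rows": [
    [[0, 0, -0.002], 0],
    [[0, 0, -0.002], 0],
    [[0, 0, 0], 0],
    [[0, 0, 0], 0]
  ]
}}

```text
t: 13.4
tool_pos: [0.6392, 0.2149, 0.1887]
tool_rot: [-0.47, 3.101, 0.001]
contact_force: [4.4, 2.3, 6.1]
opening: 0.0321
grip_force: 62.7
```

Emit:
{"name": "drive_tool", "arguments": {
  "rows": [
    [[-0.001, 0, -0.002], 0],
    [[0, 0, 0], 0],
    [[0, 0, 0], 0]
  ]
}}

```text
t: 13.7
tool_pos: [0.639, 0.2149, 0.189]
tool_rot: [-0.471, 3.105, 0.0]
contact_force: [4.6, 1.9, 2.4]
opening: 0.0322
grip_force: 62.4
```

Emit:
{"name": "drive_tool", "arguments": {
  "rows": [
    [[0, 0, 0], 0],
    [[0, 0, 0], 0],
    [[0, 0, 0], 0],
    [[0, 0, 0], 0],
    [[0, 0, 0], 0],
    [[0, 0, 0], 0],
    [[0, 0, -0.02], 0],
    [[0, 0, -0.03], 0],
    [[0, 0, -0.02], 0]
  ],
  "jaw": 0.0
}}

```text
t: 14.6
tool_pos: [0.639, 0.2149, 0.2614]
tool_rot: [-0.471, 3.104, 0.0]
contact_force: [1.6, -0.1, 1.0]
opening: 0.0855
grip_force: 0.0
```

Emit:
{"name": "drive_tool", "arguments": {
  "rows": [
    [[0, 0, 0], 0.149],
    [[0, 0, 0], 0.149],
    [[0.042, -0.023, 0], 0],
    [[0.042, -0.023, 0], 0],
    [[0.042, -0.023, 0], 0],
    [[0.043, -0.0226, 0], 0],
    [[0, 0, 0], 0],
    [[0, 0, 0], 0]
  ]
}}

```text
t: 15.4
tool_pos: [0.4693, 0.1224, 0.2596]
tool_rot: [-0.004, 3.14, 0.0]
contact_force: [1.2, 0.3, 0.8]
opening: 0.085
grip_force: 0.0
```

Run:
```python
from h import *
o=ctrl.get_obs();print(o['t'],o['tool_pos'],o['tool_rot'])
s=snap('side','sd5.png');t=snap('top','td5.png')
u,v=map(int,proj(s,[.637,.215,.095]));c=s['image'][v-40:v+40,u-50:u+50];a=cv2.resize(c,(400,320),interpolation=cv2.INTER_CUBIC)
print(u-50,v-40)
u,v=map(int,proj(t,[.637,.215,.095]));print(u-50,v-40);c=t['image'][v-40:v+40,u-50:u+50]
cv2.imwrite('pics/dk5.png',np.hstack([a,cv2.resize(c,(400,320),interpolation=cv2.INTER_CUBIC)]))
```

```text
15.4 [0.46928191 0.12240763 0.25962841] [-3.94567250e-03  3.14022844e+00  3.86014966e-04]
238 136
209 111
```

View pics/dk5.png

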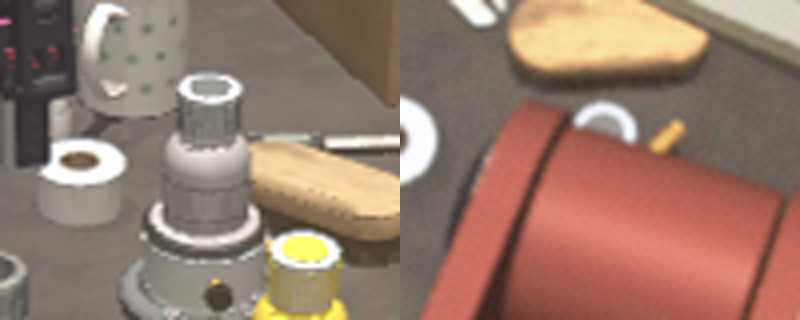

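The left panel shows the full cartridge upright, with the collar on the ring, cap top at (210,87) and the collar ellipse lying on the rim at (205,222). Now I grasp B.

Emit:
{"name": "drive_tool", "arguments": {
  "rows": [
    [[0, 0, 0.045], 0],
    [[0, 0, 0.035], 0],
    [[0, 0, 0.009], 0],
    [[0, 0, 0], 0],
    [[0, 0, 0], 0]
  ]
}}

```text
t: 16.0
tool_pos: [0.4716, 0.123, 0.1722]
tool_rot: [-0.006, 3.139, 0.0]
contact_force: [0.2, 0.3, 0.6]
opening: 0.0855
grip_force: 0.0
```

Emit:
{"name": "drive_tool", "arguments": {
  "rows": [
    [[0, 0, 0], 0],
    [[0, 0, 0], 0],
    [[0, 0, 0], 0],
    [[0, 0, 0], 0],
    [[0, 0, 0], 0],
    [[0, 0, 0], 0],
    [[0, 0, 0], 0],
    [[0, 0, 0], 0]
  ],
  "jaw": 0.8,
  "grip_force": 50
}}

```text
t: 16.8
tool_pos: [0.4707, 0.1228, 0.1715]
tool_rot: [-0.005, 3.14, 0.0]
contact_force: [-0.1, 0.7, 6.0]
opening: 0.0322
grip_force: 49.8
```

Emit:
{"name": "drive_tool", "arguments": {
  "rows": [
    [[0, 0, -0.004], 0],
    [[0, 0, -0.004], 0],
    [[0, 0, -0.004], 0],
    [[0, 0, -0.003], 0],
    [[0, 0, 0], 0],
    [[0, 0, 0], 0],
    [[0, 0, 0], 0]
  ]
}}

```text
t: 17.5
tool_pos: [0.4698, 0.1227, 0.1851]
tool_rot: [0.005, -3.141, 0.0]
contact_force: [-0.0, -0.5, -1.1]
opening: 0.0323
grip_force: 49.7
```

Run:
```python
from h import *
F=[]
for i in range(8):
    s=vision.get_image('side');o=ctrl.get_obs();F.append(o['contact_force'])
print(np.mean(F,0),np.std(F,0),o['t'],o['tool_pos'],o['opening'],o['grip_force'],o['tool_rot'])
print('dock cap',onz(s,((210.5)/4-.5+238,(87.5)/4-.5+136),.142),'rim',onz(s,(205.5/4-.5+238,222.5/4-.5+136),.06))
```

```text
[ 0.05719151 -0.16146258 -1.72310488] [0.66885517 0.24297208 0.52412054] 17.9 [0.46999076 0.12269538 0.18537646] 0.03218630690500833 49.720653891563416 [ 5.01347965e-03 -3.14152223e+00 -2.86440660e-06]
dock cap [0.63842202 0.21352349 0.142     ] rim [0.63564156 0.20801446 0.06      ]
```

B pulls about 1.7 N, so it is the spent one. The dock cap checks out at (0.638, 0.2135), on the bore axis. I carry B gently to the box.

Emit:
{"name": "drive_tool", "arguments": {
  "rows": [
    [[0, 0, -0.028], 0],
    [[0, 0, -0.028], 0],
    [[-0.008, -0.016, 0], 0],
    [[-0.015, -0.03, 0], 0],
    [[-0.018, -0.035, 0], 0],
    [[-0.018, -0.035, 0], 0],
    [[-0.015, -0.03, 0], 0],
    [[-0.008, -0.016, 0], 0],
    [[-0.004, -0.0087, 0], 0],
    [[0, 0, 0], 0]
  ]
}}

```text
t: 18.9
tool_pos: [0.5566, -0.0481, 0.2412]
tool_rot: [0.004, -3.141, -0.001]
contact_force: [-0.2, 0.2, -2.2]
opening: 0.0324
grip_force: 50.1
```

Emit:
{"name": "drive_tool", "arguments": {
  "rows": [
    [[0, 0, 0], 0],
    [[0, 0, 0.02], 0],
    [[0, 0, 0.02], 0],
    [[0, 0, 0.013], 0],
    [[0, 0, 0.005], 0],
    [[0, 0, 0], 0],
    [[0, 0, 0], 0]
  ]
}}

```text
t: 19.6
tool_pos: [0.557, -0.0476, 0.1843]
tool_rot: [-0.006, 3.14, -0.0]
contact_force: [0.1, -1.0, -2.1]
opening: 0.0322
grip_force: 50.1
```

Emit:
{"name": "drive_tool", "arguments": {
  "rows": [
    [[0, 0, 0.002], 0],
    [[0, 0, 0.002], 0],
    [[0, 0, 0], 0],
    [[0, 0, 0], 0]
  ]
}}

```text
t: 20.0
tool_pos: [0.5566, -0.0478, 0.1795]
tool_rot: [-0.005, 3.141, -0.0]
contact_force: [-0.5, -0.5, -2.1]
opening: 0.0327
grip_force: 50.1
```

Emit:
{"name": "drive_tool", "arguments": {
  "rows": [
    [[0, 0, 0.001], 0],
    [[0, 0, 0.001], 0],
    [[0, 0, 0], 0],
    [[0, 0, 0], 0]
  ]
}}

```text
t: 20.4
tool_pos: [0.5567, -0.0478, 0.1776]
tool_rot: [-0.005, 3.141, -0.0]
contact_force: [-0.2, 0.3, -0.8]
opening: 0.0324
grip_force: 50.4
```

Emit:
{"name": "drive_tool", "arguments": {
  "rows": [
    [[0, 0, 0.001], 0],
    [[0, 0, 0], 0],
    [[0, 0, 0], 0]
  ]
}}

```text
t: 20.7
tool_pos: [0.5571, -0.0478, 0.1776]
tool_rot: [-0.005, 3.14, -0.0]
contact_force: [-1.1, 1.6, 6.2]
opening: 0.0325
grip_force: 50.7
```

Emit:
{"name": "drive_tool", "arguments": {
  "rows": [
    [[0, 0, 0], 0],
    [[0, 0, 0], 0],
    [[0, 0, 0], 0],
    [[0, 0, 0], 0],
    [[0, 0, 0], 0],
    [[0, 0, 0], 0],
    [[0, 0, -0.02], 0],
    [[0, 0, -0.03], 0],
    [[0, 0, -0.03], 0],
    [[0, 0, 0], 0]
  ],
  "jaw": 0.0
}}

```text
t: 21.7
tool_pos: [0.5588, -0.0482, 0.2621]
tool_rot: [-0.005, 3.132, -0.003]
contact_force: [0.4, -0.7, 0.7]
opening: 0.0856
grip_force: 0.0
```

Emit:
{"name": "drive_tool", "arguments": {
  "rows": [
    [[0.02, -0.04, 0], 0],
    [[0.02, -0.04, 0], 0],
    [[0.02, -0.04, 0], 0],
    [[0, 0, 0], 0],
    [[0, 0, 0], 0]
  ]
}}

```text
t: 22.2
tool_pos: [0.4964, -0.1685, 0.2557]
tool_rot: [0.002, -3.141, -0.001]
contact_force: [-0.2, -0.1, -0.2]
opening: 0.0854
grip_force: 0.0
```

Run:
```python
from h import *
s=snap('side','end_s.png');t=snap('top','end_t.png');o=ctrl.get_obs();print(o['t'],o['tool_pos'],o['contact_force'])
# cap tops in both views: bright blobs near predicted place
for n,X in(('dock',[.637,.2146,.142]),('box',[.556,-.048,.128])):
  for nm,d in(('side',s),('top',t)):
    u,v=proj(d,X).astype(int);c=d['image'][v-14:v+15,u-14:u+15]
    hsv=cv2.cvtColor(c,cv2.COLOR_BGR2HSV);m=((hsv[...,2]>150)&(hsv[...,1]<60)).astype(np.uint8)
    cs=cv2.findContours(m,0,1)[0]
    for k in sorted(cs,key=cv2.contourArea)[-2:]:
      if len(k)>5:
        e=cv2.fitEllipse(k);p=(e[0][0]+u-14,e[0][1]+v-14);print(n,nm,np.round(e[0],1),np.round(e[1],1),cv2.contourArea(k),onz(d,p,X[2]).round(4))
```

```text
22.3 [ 0.49704514 -0.16724843  0.25591376] [ 0.63504274 -0.11570654  0.62924947]
dock side [ 6.5 27.1] [2.3 3.6] 4.0 [0.5942 0.1696 0.142 ]
dock side [ 9.1 10.8] [20.7 23.5] 206.0 [0.6347 0.2347 0.142 ]
dock top [ 0.9 16. ] [ 2.2 12.4] 15.5 [0.6212 0.2397 0.142 ]
dock top [14.3 19.7] [23.  24.8] 350.5 [0.6257 0.2104 0.142 ]
box side [ 3.3 27.3] [1.7 3. ] 2.0 [ 0.5205 -0.0713  0.128 ]
box side [17.3 15.5] [11.3 16.6] 104.0 [ 0.5584 -0.0535  0.128 ]
box top [27.3 24.4] [1.7 7.5] 3.5 [ 0.5481 -0.0804  0.128 ]
box top [10.8 15.8] [23.9 27.9] 462.5 [ 0.5505 -0.0424  0.128 ]
```

Run:
```python
from h import *
s=snap('side');t=snap('top')
for n,X in(('dock',[.638,.2146,.142]),('box',[.557,-.048,.128])):
  P=[]
  for nm,d in(('side',s),('top',t)):
    u,v=proj(d,X).astype(int);c=cv2.resize(d['image'][v-14:v+15,u-14:u+15],None,fx=4,fy=4,interpolation=cv2.INTER_CUBIC)
    g=cv2.cvtColor(c,cv2.COLOR_BGR2GRAY);best=None
    for th in range(120,245,5):
      cs,h=cv2.findContours((g>th).astype(np.uint8),cv2.RETR_CCOMP,cv2.CHAIN_APPROX_NONE)
      for k,hh in zip(cs,h[0] if h is not None else []):
        if hh[3]>=0 and cv2.contourArea(k)>150 and len(k)>5:
          e=cv2.fitEllipse(k);q=np.hypot(*(np.array(e[0])-58))
          if best is None or q<best[0]: best=(q,e,th)
    if best is None: print(n,nm,'none');continue
    e=best[1];p=((e[0][0]+.5)/4-.5+u-14,(e[0][1]+.5)/4-.5+v-14);P.append((d,p))
    print(n,nm,np.round(e[0],1),np.round(e[1],1),best[2],onz(d,p,X[2]).round(4))
  if len(P)==2: print(tri(P[0][0],P[0][1],P[1][0],P[1][1]))
```

```text
dock side [61.6 58.8] [15.1 41.6] 165 [0.6383 0.2138 0.142 ]
dock top [59.1 59.7] [29.8 33.3] 160 [0.6366 0.2152 0.142 ]
(array([0.63792951, 0.21505014, 0.14117739]), np.float64(0.0019955999008253555))
box side none
box top [56.6 60. ] [47.  49.1] 240 [ 0.5555 -0.047   0.128 ]
```

```bash
python3 -c "
from station import ctrl
print(ctrl.finish_job())"
```

```text
the job is handed in; nothing more can be done
None
```

Job handed in, result not reported back: A weighed about 5.8 N, so as the full one it is pressed home in the dock; B weighed about 1.7 N, so as the spent one it stands in the plywood box.

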